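Close the pressure vessel: run the coupling nut down, then tighten it with the tee wrench

TASK

Close the steel pressure vessel: with the fingers, turn the brass nut on its lid clockwise until it comes to its stop, its black mark at the red pointer. Then take the tee wrench from its cradle by the blue hub, set it fully down on the nut and let go of it; take it again by one of the red bar ends and pull it clockwise, nut and red pointer with it, until the nut is tight and the red pointer has come round to the green mark. Leave the wrench sitting on the nut, and do not shift or upset the bottle, the jar or the tip box.

Things in the scene. Friction and masses are not known exactly. Their poses are not given: they have to be found in the camera images.
- nut_top (a point): centre of the top face of the brass nut on the vessel's lid, 157 mm above the bench. The nut is an upright square block 36 x 36 mm, 36 mm high, sides along this point's x and y, z up, on a round brass collar 60 mm across whose top is 36 mm below this point; a black mark on the collar lies to +y. Captive: it turns but neither rises nor falls
- vessel: steel pressure vessel fixed to the bench, foot 140 x 140 mm, origin under its centre, on the nut's axis. Lid 104 mm across, its top 107 mm up, with a green mark; on it a dark washer 66 mm across with a red pointer, then the nut's collar. At the start the red pointer points along this body's +x; the green mark lies 0.56 rad clockwise of that
- nut (a joint): how far the nut has been run down relative to the washer, rad, growing clockwise seen from above; hard stop at 1.571 (fully run down, black mark at the red pointer). Starts 0.82 to 1.42 rad short of it. Turns easily (0.06 N m) and stays where it is left
- seal (a joint): how far the washer with the red pointer has turned, rad, clockwise from above; 0 at the start, hard stop at 0.60; at 0.56 the pointer is over the green mark. With the nut at its stop, turning it on carries the washer along against 1.3 N m: a job for the wrench, not for fingers on the nut; about 16 N at a red bar end. Stays where it is left
- wrench_hub (a point): centre of the blue hub block of the tee wrench (loose, about 450 g, balanced about the hub, z up). Hub 40 mm along x, 24 mm along y (grasp across y), 30 mm high. Under it a steel bar 200 mm long along x, 14 mm square, centre line 20 mm below this point. At the start the bar lies in the cradle's notches, this point 75 mm above the bench; lift it straight up at least 15 mm to clear
- wrench_socket (a point): centre of the ceiling of the wrench's blind square socket, 27 mm straight below wrench_hub. Socket open downwards, 54 mm square outside, 61 mm at its foot; hole 40 x 40 mm, sides along x and y, 30 mm deep, flaring to about 50 mm at the mouth. Fully down on the nut the ceiling rests on the nut's top, this point at nut_top, with about 0.12 rad of play either way
- wrench_end_a (a point): centre of the red grip at the bar's +x end, 84 mm from the hub's axis and 20 mm below wrench_hub; 32 mm long along x, 18 x 18 mm across
- wrench_end_b (a point): centre of the red grip at the bar's -x end, the same as the other, 84 mm from the hub's axis
- cradle: white cradle of the wrench, fixed to the bench, 150 x 80 mm, 58 mm high: two notched uprights at x = +-48 mm; origin under its centre, bar along its x
- bottle: clear bottle with a blue cap, 70 mm across, 140 mm high, loose; leave alone. Origin under its centre
- jar: amber jar with a white lid, 60 mm across, 85 mm high, loose; leave alone. Origin under its centre
- tip_box: orange pipette-tip box 85 x 120 x 45 mm, loose; leave alone. Origin under its centre
There are look-alikes about, which are no part of the job. Leave any brown or purple look-alike of the vessel alone.

How it is judged:
By the outcome, as a careful person would: the job done as asked, in the order asked, and still so for the second after the job is handed in, with the robot touching nothing.
It also fails if it takes over 58 s, if anything falls off the work surface, if the arm or the gripper's body presses on something with over 40 N, if the wrist force passes 120 N, or if a joint passes its speed limit or range.

ROBOT

A 7-joint arm with a two-finger parallel gripper is mounted at the origin on the work surface. World frame = base frame: x ahead of the robot, y to its left, z up, the work surface at z = 0. Lengths are in m, angles in rad, forces in N, time in s.
With the tool pointing down it reaches from about 0.4 to 0.85 m from the base axis. Payload 10.4 kg.
Tool frame: the origin (TCP) lies at the very end of the fingers, on their centre line; the grasp point (between the pads) lies 19 mm behind it; y points along the fingers, x is the direction in which the jaws open and shut, and the axes are right-handed (so a half turn about y gives the same grasp; the last joint's range is limited). The gripper opens to 87 mm and grips with 3 to 60 N. Pads are 19 mm wide; open, the fingers measure 117 mm over their backs; the gripper's body (75 mm by 190 mm) begins 51 mm behind the grasp point.
Start: joints at [1.3, 0.332, -0.065, 1.46, 0.022, 1.35, -0.088], TCP at [0.153, -0.606, 0.223] pointing down, gripper open.
Joint ranges: [-2.6, 2.6], [-0.5, 2.12], [-1.47, 1.34], [0.16, 2.42], [-1.27, 4.41], [0.06, 2.06], [-2.6, 2.6]. Speed limits (rad/s): [2.22, 2.22, 2.79, 2.79, 3.14, 3.14, 3.14].

INTERFACE

Orientations are given as a unit quaternion [x, y, z, w].
In Python, from bench import readout, vision, r gives the robot as it stands.
- The arm moves only by the tool arm_command, never from a script. Its argument "targets" is a list that holds one entry, the list of rows, each a list of 6 numbers: the shift along the tool's x, y, z in m, then the turn, a rotation vector about the tool's x, y, z in degrees. A call has 1 to 12 rows; each row shifts and turns the commanded pose from where the row before left it, along the tool's axes as they then stand; what a row does not reach is not made up. A row lasts 1/12 s, in which the tool goes at most 41.7 mm and 7.16 degrees, less where a joint would pass 70% of its speed; a pose out of reach is approached as far as the arm can. A call is refused whole if a number of a shift passes 0.0417 or a number of a turn 7.16, either way. A call with a gripper value outside its range is refused whole. "hand" is the opening, from 0 (shut) to 1 (fully open), set as the call begins (left out, the last holds). The fingers move at their own pace and stop on an object; "grip_force" is the grip in N (left out, the last holds). Time passes only in rows, so rows that do not move let the fingers close. It gives the time, the measured TCP pose, the force and the opening at its end, in the units of the state.
- readout.read_state(): the state, without advancing time (a new reading comes with each control period).
- vision.camera(name): name is "scene" or "top" or "wrist"; returns a dict with "pixels" (420x560x3 uint8, blue, green, red), "fovy" (degrees; the focal length in pixels is half the picture's height over the tangent of half this angle, whatever the lens; pixels are square), "cx", "cy" (the principal point, pixels), "D" ([k1, k2, p1, p2, k3] as OpenCV has them; the pictures are not rectified), "R" (3x3) and "t" (3): a world point X has camera coordinates R X + t; the wrist camera has in their place "mount" (4x4, takes a point from camera to tool coordinates, whose origin is the TCP and whose axes are the tool frame's). Camera axes: x right, y down, z forward; pixel columns grow to the right and rows downward; lengths in m; the calibration is good to about 2 mm. A picture is of the moment at which its call begins: read the wrist's pose just before it. There is no depth.
- r.close_job(): hands the job in, once; it reports no verdict.
The state is a dict: "time": time; "joint_positions": joint angles; "joint_vel": joint speeds; "joint_torque": joint torques, N m; "ee_pos": TCP position; "eef_rot": TCP orientation; "ft_force": force on the tool from outside, world axes, zero at the start; "torque": the same for the moment, N m; "width": finger opening in m.
Only numpy, scipy, OpenCV 4.12 (cv2) and the standard library are available. Lean on these libraries where they do the work, as an engineer would, in place of code of your own. Each camera call takes 0.05 s, during which the arm holds its last target.

## Working session

There is one attempt and no reset: what is moved stays moved. The work goes in short steps, Python scripts to look and compute and a tool call to move; the robot and the scene stay as the last step left them, time stands still between calls to the robot, and variables do not carry over. Pictures are saved under pics/ and viewed, and the job is handed in when it is done.

Besides the shell and the picture viewer there is one more tool, called after "Call:" by a JSON object that holds its "api" and its "payload", one argument or row to a line. arm_command: Moves the arm, as the interface text tells. Its arguments: {"type":"object","properties":{"targets":{"type":"array","items":{"type":"array","items":{"type":"array","items":{"type":"number"}}}},"hand":{"type":"number"},"grip_force":{"type":"number"}},"required":["targets"]}

```bash
mkdir -p pics; ls; python3 - <<'E'
from bench import readout, vision, r
import cv2,numpy as np
np.set_printoptions(precision=4,suppress=True)
s=readout.read_state()
print({k:np.round(v,4) for k,v in s.items()})
for n in ["scene","top","wrist"]:
    c=vision.camera(n); cv2.imwrite(f"pics/{n}0.png",c["pixels"])
    print(n,{k:np.array(v) for k,v in c.items() if k!="pixels"})
E
```

```text
pics
{'time': np.float64(0.0), 'joint_positions': array([ 1.3004,  0.3328, -0.0647,  1.461 ,  0.0216,  1.3499, -0.0886]), 'joint_vel': array([-0.0001, -0.0001, -0.0001, -0.0008,  0.0002,  0.0003,  0.0004]), 'joint_torque': array([ -0.0013, -62.3251,   0.0238, -38.9899,  -0.0614,   0.0398,
         0.0002]), 'ee_pos': array([ 0.1532, -0.6055,  0.2217]), 'eef_rot': array([-0.5577,  0.4348, -0.434 ,  0.5582]), 'ft_force': array([0.3304, 0.6908, 0.0643]), 'torque': array([ 0.0189, -0.0218, -0.0024]), 'width': np.float64(0.0872)}
scene {'fovy': array(57.7429), 'cx': array(274.8786), 'cy': array(205.8573), 'D': array([-0.0798,  0.    ,  0.    ,  0.    ,  0.    ]), 'R': array([[-0.5483,  0.8363, -0.0031],
       [ 0.6793,  0.4431, -0.585 ],
       [-0.4879, -0.3229, -0.811 ]]), 't': array([ 0.1738, -0.333 ,  1.3432])}
top {'fovy': array(43.4911), 'cx': array(281.6654), 'cy': array(208.6208), 'D': array([-0.1777,  0.    ,  0.    ,  0.    ,  0.    ]), 'R': array([[-0.0097, -1.    ,  0.0017],
       [-0.9976,  0.0096, -0.0684],
       [ 0.0684, -0.0024, -0.9977]]), 't': array([0.1581, 0.5382, 1.4655])}
wrist {'fovy': array(67.0975), 'cx': array(275.773), 'cy': array(211.5158), 'D': array([0.0012, 0.    , 0.    , 0.    , 0.    ]), 'mount': array([[ 1.    ,  0.0013,  0.0001,  0.0003],
       [ 0.0003, -0.3048,  0.9524, -0.162 ],
       [ 0.0012, -0.9524, -0.3048,  0.0845],
       [ 0.    ,  0.    ,  0.    ,  1.    ]])}
```

View pics/scene0.png

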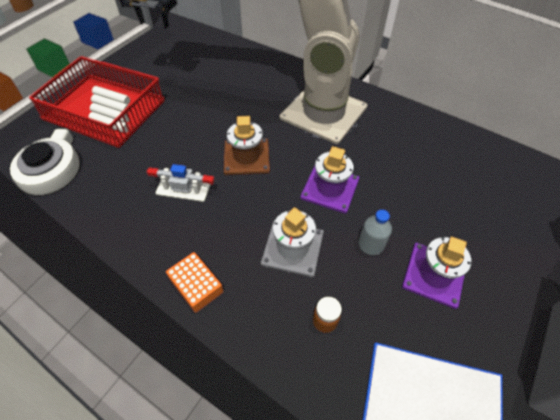

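View pics/top0.png

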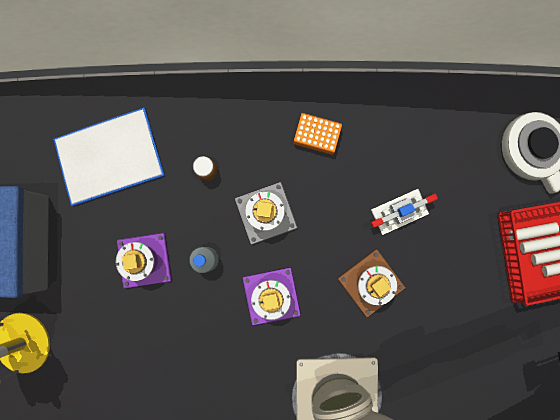

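View pics/wrist0.png

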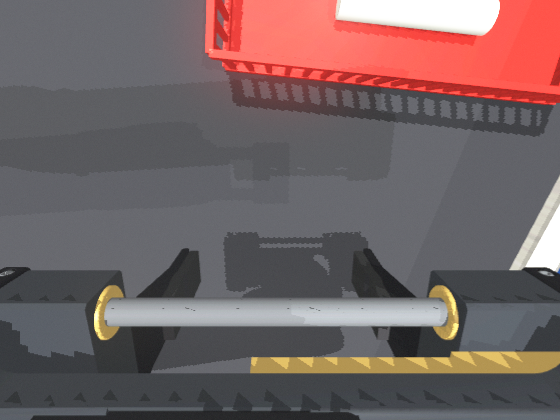

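```bash
cat > h.py <<'E'
from bench import readout, vision, r
import cv2,numpy as np
from scipy.spatial.transform import Rotation as Ro
np.set_printoptions(precision=4,suppress=True)
def K(c):
    f=210/np.tan(np.radians(float(c["fovy"]))/2); return np.array([[f,0,c["cx"]],[0,f,c["cy"]],[0,0,1]],float)
def ext(c,s=None):
    if "R" in c: return np.array(c["R"]),np.array(c["t"])
    T=np.eye(4);T[:3,:3]=Ro.from_quat(s["eef_rot"]).as_matrix();T[:3,3]=s["ee_pos"]
    M=np.linalg.inv(T@np.array(c["mount"]));return M[:3,:3],M[:3,3]
def snap(n,tag=None):
    s=readout.read_state();c=vision.camera(n);c["s"]=s
    R,t=ext(c,s);c["Rw"]=R;c["tw"]=t
    if tag: cv2.imwrite(f"pics/{tag}.png",c["pixels"])
    return c
def onz(c,uv,z):
    p=cv2.undistortPoints(np.array(uv,float).reshape(-1,1,2),K(c),np.array(c["D"],float)).reshape(-1,2)
    d=np.c_[p,np.ones(len(p))]@c["Rw"]; o=-c["Rw"].T@c["tw"]
    return o+d*((z-o[2])/d[:,2])[:,None]
def proj(c,X):
    return cv2.projectPoints(np.array(X,float).reshape(-1,1,3),cv2.Rodrigues(c["Rw"])[0],c["tw"],K(c),np.array(c["D"],float))[0].reshape(-1,2)
def crop(c,u,v,w,k,name):
    I=c["pixels"];x0=max(0,int(u-w));y0=max(0,int(v-w));I=I[y0:int(v+w),x0:int(u+w)]
    cv2.imwrite(f"pics/{name}.png",cv2.resize(I,None,fx=k,fy=k,interpolation=cv2.INTER_CUBIC));print(name,"origin",x0,y0,"scale",k)
E
python3 - <<'E'
from h import *
c=snap("top"); crop(c,266,211,40,8,"tv"); crop(c,405,211,40,8,"tw")
d=snap("scene"); crop(d,293,240,40,8,"sv"); crop(d,182,182,40,8,"sw")
I=[cv2.imread(f"pics/{n}.png") for n in ("tv","tw","sv","sw")]
I=[cv2.resize(i,(400,300)) if 0 else cv2.resize(i,(400,400))[:, :] for i in I]
cv2.imwrite("pics/m1.png",np.hstack(I[:2]));cv2.imwrite("pics/m2.png",np.hstack(I[2:]))
E
```

```text
tv origin 226 171 scale 8
tw origin 365 171 scale 8
sv origin 253 200 scale 8
sw origin 142 142 scale 8
```

View pics/m1.png

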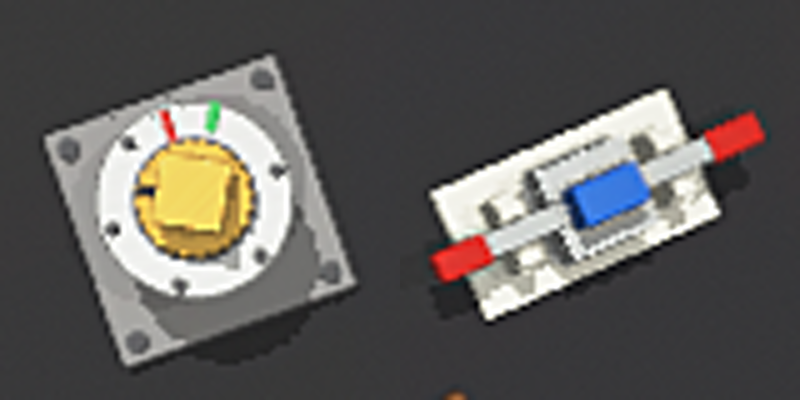

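View pics/m2.png

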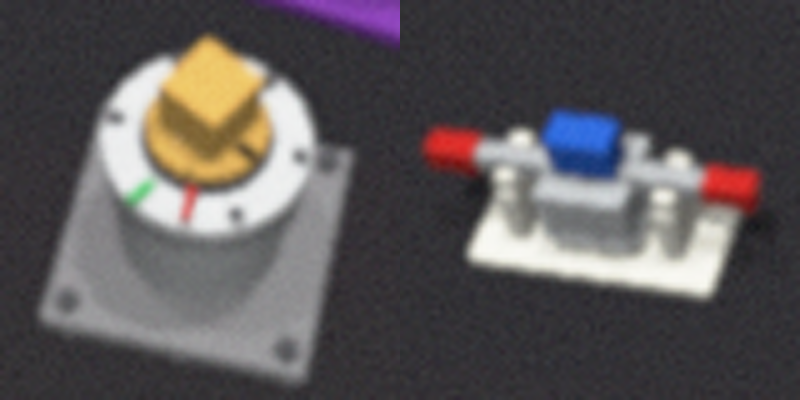

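```bash
python3 - <<'E'
from h import *
c=snap("top")
o=np.array([226,171]);f=lambda p,o=o:np.array(p)/5+o+(-.4)
print("foot",onz(c,f([(45,135),(273,55),(357,283),(125,367)]),.008), onz(c,f([(45,135),(273,55),(357,283),(125,367)]),.008).mean(0))
print("lid",onz(c,f([(194,199)]),.107))
nt=onz(c,f([(165,152),(228,160),(222,230),(157,220)]),.157);print("nut",nt,nt.mean(0))
L=onz(c,f([(194,199)]),.107)[0]
for n,p,z in (("red",(170,125),.11),("green",(214,117),.107),("black",(145,192),.121)):
    d=onz(c,f([p]),z)[0]-L; print(n,np.hypot(*d[:2]),np.degrees(np.arctan2(d[1],d[0])))
d=nt-nt.mean(0);print("nut corner ang",np.degrees(np.arctan2(d[:,1],d[:,0])))
o2=np.array([365,171]);g=lambda p:f(p,o2)
e=onz(c,g([(62,258),(336,136)]),.064);print("ends",e,e.mean(0),np.linalg.norm(e[1]-e[0]),np.degrees(np.arctan2(*(e[1]-e[0])[[1,0]])))
h=onz(c,g([(208,192)]),.09);print("hub",h)
cr=onz(c,g([(30,190),(270,88),(320,212),(90,320)]),.005);print("cradle",cr.mean(0))
R=Ro.from_quat(c["s"]["eef_rot"]).as_matrix();print(R)
E
```

```text
foot [[0.5731 0.2865 0.008 ]
 [0.6176 0.1563 0.008 ]
 [0.4872 0.11   0.008 ]
 [0.4409 0.2417 0.008 ]] [0.5297 0.1986 0.008 ]
lid [[0.5293 0.1989 0.107 ]]
nut [[0.5503 0.212  0.157 ]
 [0.5459 0.1798 0.157 ]
 [0.5101 0.1832 0.157 ]
 [0.5155 0.2164 0.157 ]] [0.5304 0.1979 0.157 ]
red 0.04110911633986707 17.468994552733967
green 0.04488499311224468 -14.109038841315133
black 0.025445633499835 83.20710294737444
nut corner ang [  35.5227  -49.4021 -144.2558  128.9236]
ends [[ 0.4967 -0.1082  0.064 ]
 [ 0.5627 -0.2643  0.064 ]] [ 0.5297 -0.1863  0.064 ] 0.169535224904124 -67.09424436201263
hub [[ 0.5305 -0.1844  0.09  ]]
cradle [ 0.5304 -0.1875  0.005 ]
[[ 0.2453 -0.0002  0.9694]
 [-0.9694  0.0005  0.2453]
 [-0.0006 -1.     -0.    ]]
```

```bash
cat >> h.py <<'E'
def yawR(deg):
    a=np.radians(deg);return np.array([[np.cos(a),0,-np.sin(a)],[np.sin(a),0,np.cos(a)],[0,-1,0]])
def yaw(R): return np.degrees(np.arctan2(R[1,0],R[0,0]))
def plan(wps,n,start=None):
    """wps list of (x,y,z,yaw); n rows per leg"""
    s=readout.read_state();R=Ro.from_quat(s["eef_rot"]).as_matrix();p=np.array(s["ee_pos"])
    if start: R=yawR(start[3]);p=np.array(start[:3])
    print("start",p,yaw(R),"tilt",R[2])
    out=[]
    for w,k in zip(wps,n):
        p0,y0=p.copy(),yaw(R);dy=(w[3]-y0+180)%360-180
        for i in range(1,k+1):
            q=p0+(np.array(w[:3])-p0)*i/k; Rn=yawR(y0+dy*i/k)
            sh=R.T@(q-p);rv=Ro.from_matrix(R.T@Rn).as_rotvec(degrees=True)
            out.append([round(float(v),4) for v in sh]+[round(float(v),2) for v in rv]);p,R=q,Rn
    for o in out: print(o)
def st():
    s=readout.read_state();R=Ro.from_quat(s["eef_rot"]).as_matrix()
    print("t",s["time"],"p",np.array(s["ee_pos"]),"yaw",yaw(R),"tilt",R[2],"F",np.array(s["ft_force"]),"T",np.array(s["torque"]),"w",s["width"],"j",np.array(s["joint_positions"]))
E
python3 -c "
from h import *
plan([(.49,-.22,.25,-45),(.53,.19,.27,-6)],[13,11])"
```

```text
start [ 0.1533 -0.6058  0.2223] -75.80131195833191 tilt [-0.0004 -1.     -0.    ]
[-0.0224, -0.0021, 0.0324, 0.0, -2.37, -0.02]
[-0.0211, -0.0021, 0.0333, 0.0, -2.37, 0.0]
[-0.0197, -0.0021, 0.0341, 0.0, -2.37, 0.0]
[-0.0182, -0.0021, 0.0349, 0.0, -2.37, 0.0]
[-0.0168, -0.0021, 0.0356, 0.0, -2.37, 0.0]
[-0.0153, -0.0021, 0.0363, 0.0, -2.37, 0.0]
[-0.0138, -0.0021, 0.0369, 0.0, -2.37, 0.0]
[-0.0122, -0.0021, 0.0374, 0.0, -2.37, 0.0]
[-0.0107, -0.0021, 0.0379, 0.0, -2.37, 0.0]
[-0.0091, -0.0021, 0.0383, 0.0, -2.37, 0.0]
[-0.0075, -0.0021, 0.0387, 0.0, -2.37, 0.0]
[-0.0059, -0.0021, 0.0389, 0.0, -2.37, 0.0]
[-0.0043, -0.0021, 0.0392, 0.0, -2.37, 0.0]
[-0.0238, -0.0018, 0.0289, 0.0, -3.55, 0.0]
[-0.022, -0.0018, 0.0303, 0.0, -3.55, 0.0]
[-0.02, -0.0018, 0.0316, 0.0, -3.55, 0.0]
[-0.018, -0.0018, 0.0328, 0.0, -3.55, 0.0]
[-0.016, -0.0018, 0.0339, 0.0, -3.55, 0.0]
[-0.0138, -0.0018, 0.0348, 0.0, -3.55, 0.0]
[-0.0117, -0.0018, 0.0356, 0.0, -3.55, 0.0]
[-0.0094, -0.0018, 0.0362, 0.0, -3.55, 0.0]
[-0.0072, -0.0018, 0.0368, 0.0, -3.55, 0.0]
[-0.0049, -0.0018, 0.0371, 0.0, -3.55, 0.0]
[-0.0026, -0.0018, 0.0374, 0.0, -3.55, 0.0]
```

Call:
{"api": "arm_command", "payload": {
  "targets": [
    [[-0.022,-0.002,0.032,0,-2.5,0],[-0.021,-0.002,0.033,0,-2.5,0],[-0.02,-0.002,0.034,0,-2.5,0],[-0.018,-0.002,0.035,0,-2.5,0],[-0.017,-0.002,0.036,0,-2.5,0],[-0.015,-0.002,0.036,0,-2.5,0],[-0.014,-0.002,0.037,0,-2.5,0],[-0.012,-0.002,0.037,0,-2.5,0],[-0.011,-0.002,0.038,0,-2.5,0],[-0.009,-0.002,0.038,0,-2.5,0],[-0.007,-0.002,0.039,0,-2.5,0],[-0.006,-0.002,0.039,0,-2.5,0]]
  ],
  "hand": 1,
  "grip_force": 20
}}

```text
time: 1.3
ee_pos: [0.46, -0.2452, 0.2469]
eef_rot: [0.652, -0.274, 0.275, -0.652]
ft_force: [1.1, -0.2, -0.0]
width: 0.0869
```

```bash
python3 -c "
from h import *
c=snap('wrist','w1');st()
plan([(.53,.19,.27,-6)],[12])"
```

```text
t 1.35 p [ 0.4651 -0.2373  0.2475] yaw -44.96598839394633 tilt [ 0.0008 -1.      0.004 ] F [2.5293 7.9303 0.8744] T [ 0.5471 -0.1678  0.0186] w 0.0868024544688074 j [ 0.8217  0.1213 -0.4697  1.6743  0.0527  1.3569 -0.4409]
start [ 0.4651 -0.2373  0.2475] -44.96598839394633 tilt [ 0.0008 -1.      0.004 ]
[-0.0213, -0.0018, 0.029, -0.23, -3.25, 0.05]
[-0.0197, -0.0019, 0.0302, 0.0, -3.25, 0.0]
[-0.0179, -0.0019, 0.0312, 0.0, -3.25, 0.0]
[-0.0161, -0.0019, 0.0322, 0.0, -3.25, 0.0]
[-0.0143, -0.0019, 0.0331, 0.0, -3.25, 0.0]
[-0.0124, -0.0019, 0.0338, 0.0, -3.25, 0.0]
[-0.0104, -0.0019, 0.0345, 0.0, -3.25, 0.0]
[-0.0085, -0.0019, 0.035, 0.0, -3.25, 0.0]
[-0.0065, -0.0019, 0.0354, 0.0, -3.25, 0.0]
[-0.0045, -0.0019, 0.0357, 0.0, -3.25, 0.0]
[-0.0024, -0.0019, 0.0359, 0.0, -3.25, 0.0]
[-0.0004, -0.0019, 0.036, 0.0, -3.25, 0.0]
```

View pics/w1.png

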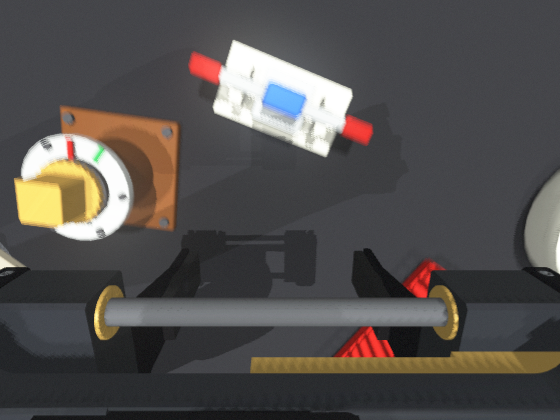

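Call:
{"api": "arm_command", "payload": {
  "targets": [
    [[-0.02,-0.002,0.029,0,-3.3,0],[-0.019,-0.002,0.03,0,-3.3,0],[-0.018,-0.002,0.031,0,-3.3,0],[-0.016,-0.002,0.032,0,-3.3,0],[-0.014,-0.002,0.033,0,-3.3,0],[-0.012,-0.002,0.034,0,-3.3,0],[-0.01,-0.002,0.034,0,-3.3,0],[-0.008,-0.002,0.035,0,-3.3,0],[-0.006,-0.002,0.035,0,-3.3,0],[-0.004,-0.002,0.036,0,-3.3,0],[-0.002,-0.002,0.036,0,-3.3,0],[0,-0.002,0.03,0,-3,0]]
  ]
}}

```text
time: 2.35
ee_pos: [0.5309, 0.1728, 0.2707]
eef_rot: [-0.706, 0.039, -0.039, 0.706]
ft_force: [0.9, -0.5, 0.4]
width: 0.0869
```

Call:
{"api": "arm_command", "payload": {
  "targets": [
    [[0,0,0,0,0,0],[0,0,0,0,0,0],[0,0,0,0,0,0]]
  ]
}}

```text
time: 2.6
ee_pos: [0.531, 0.1697, 0.2703]
eef_rot: [0.706, -0.041, 0.04, -0.706]
ft_force: [0.1, -0.1, -0.2]
width: 0.0871
```

```bash
python3 -c "
from h import *
c=snap('wrist','w2');st()
u=proj(c,[.53,.198,.15])[0];print(u);crop(c,u[0],u[1],90,4,'w2c')
"
```

```text
t 2.65 p [0.5312 0.1691 0.2703] yaw -6.62193266729403 tilt [-0.0001 -1.     -0.0008] F [-0.0266 -0.1646  0.7659] T [-0.0632 -0.0669  0.0543] w 0.08721695840894608 j [ 0.3148  0.2555 -0.836   1.5342  0.191   1.4371 -0.6462]
[270.7778 175.4878]
w2c origin 180 85 scale 4
```

View pics/w2c.png

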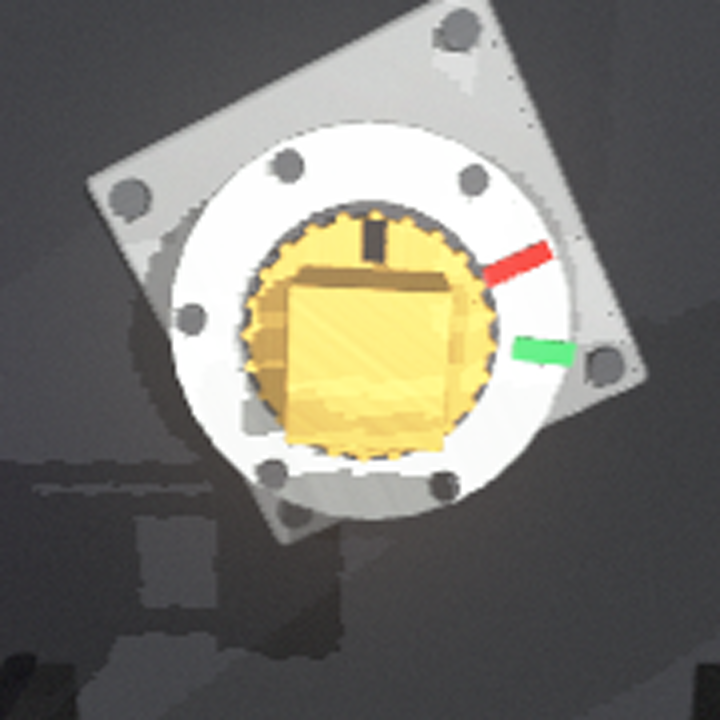

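```bash
cat > m.py <<'E'
from h import *
c=snap("wrist")
f=lambda p:np.array(p)/4+np.array([180,85])-.4
n=onz(c,f([(288,286),(447,289),(443,451),(286,445)]),.157);print(n,n.mean(0))
L=onz(c,f([(371,320)]),.107)[0];print("lid",L)
e=np.roll(n,-1,0)-n;print(np.degrees(np.arctan2(e[:,1],e[:,0]))%90, np.linalg.norm(e,axis=1))
for nm,p,z in (("red",(518,263),.11),("redin",(490,275),.11),("redout",(549,248),.11),("green",(543,350),.107),("black",(374,240),.121)):
    for C in (L,n.mean(0)):
        d=onz(c,f([p]),z)[0]-C; print(nm,np.hypot(*d[:2]),np.degrees(np.arctan2(d[1],d[0])))
E
python3 m.py
```

```text
[[0.516  0.2174 0.157 ]
 [0.5501 0.2129 0.157 ]
 [0.5456 0.1769 0.157 ]
 [0.5107 0.1823 0.157 ]] [0.5306 0.1974 0.157 ]
lid [0.5315 0.1999 0.107 ]
[82.3696 82.8899 81.1756 81.3868] [0.0344 0.0363 0.0353 0.0355]
red 0.0399270197259265 15.308911212689345
red 0.04154732826480838 18.375403405481677
redin 0.03234676815373295 14.984056125306566
redin 0.0339683286567966 18.750531118431795
redout 0.04841529727510934 16.02032001169546
redout 0.05005209642737836 18.54297890608405
green 0.04524922871175822 -16.4816922400863
green 0.04548589113336183 -13.064281844528457
black 0.021711319856260167 80.98686467076027
black 0.02438473847092643 79.79576216517485
```

Call:
{"api": "arm_command", "payload": {
  "targets": [
    [[-0.002,0,0.015,0,0.7,0],[-0.002,0.01,0.014,0,0.7,0],[0,0.03,0,0,0,0],[0,0.035,0,0,0,0],[0,0.03,0,0,0,0],[0,0.02,0,0,0,0],[0,0.018,0,0,0,0],[0,0,0,0,0,0],[0,0,0,0,0,0]]
  ]
}}

```text
time: 3.45
ee_pos: [0.5304, 0.1985, 0.1274]
eef_rot: [0.706, -0.05, 0.049, -0.705]
ft_force: [0.4, -0.1, 1.9]
width: 0.0868
```

```bash
python3 -c "
from h import *
st();snap('wrist','w3');
"
```

```text
t 3.45 p [0.5304 0.1985 0.1274] yaw -7.995805621585941 tilt [-0.001  -1.     -0.0009] F [ 0.4029 -0.1141  1.865 ] T [-0.034  -0.0847  0.0042] w 0.08676597662541352 j [ 0.2275  0.3908 -0.8093  1.7026  0.3029  1.1801 -0.801 ]
```

View pics/w3.png

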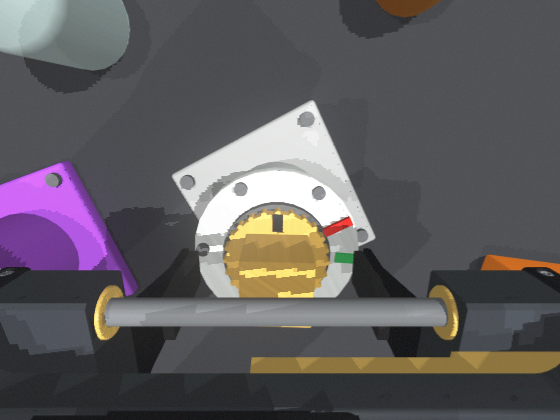

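Call:
{"api": "arm_command", "payload": {
  "targets": [
    [[0,0,0,0,0,0],[0,0,0,0,0,0],[0,0,0,0,0,0],[0,0,0,0,0,0],[0,0,0,0,0,0],[0,0,0,0,0,0]]
  ],
  "hand": 0,
  "grip_force": 20
}}

```text
time: 4.0
ee_pos: [0.5305, 0.1997, 0.1277]
eef_rot: [0.705, -0.049, 0.049, -0.705]
ft_force: [0.7, -0.4, -0.6]
width: 0.0551
```

```bash
python3 -c "
from h import *
st()
"
```

```text
t 4.0 p [0.5305 0.1997 0.1277] yaw -7.9009334323238685 tilt [ 0.0003 -1.     -0.0001] F [ 0.6679 -0.3807 -0.6094] T [-0.0445 -0.0884 -0.0367] w 0.055148429342386826 j [ 0.2263  0.3908 -0.8102  1.7022  0.3034  1.1792 -0.8014]
```

Fingers are still closing; wait more.

Call:
{"api": "arm_command", "payload": {
  "targets": [
    [[0,0,0,0,0,0],[0,0,0,0,0,0],[0,0,0,0,0,0],[0,0,0,0,0,0],[0,0,0,0,0,0]]
  ]
}}

```text
time: 4.42
ee_pos: [0.5307, 0.1997, 0.1276]
eef_rot: [-0.705, 0.049, -0.049, 0.705]
ft_force: [1.6, 0.2, -1.0]
width: 0.0362
```

```bash
python3 -c "
from h import *
st()
"
```

```text
t 4.4167 p [0.5307 0.1997 0.1276] yaw -7.904959533267492 tilt [ 0.0005 -1.      0.0001] F [ 1.5961  0.2098 -0.9738] T [-0.0125 -0.4852  0.046 ] w 0.036161776489776636 j [ 0.2264  0.3911 -0.8101  1.7021  0.3036  1.1788 -0.8014]
```

Call:
{"api": "arm_command", "payload": {
  "targets": [
    [[0,0,0,0,5,0],[0,0,0,0,5,0],[0,0,0,0,5,0],[0,0,0,0,5,0],[0,0,0,0,5,0],[0,0,0,0,5,0],[0,0,0,0,5,0],[0,0,0,0,5,0],[0,0,0,0,5,0],[0,0,0,0,5,0],[0,0,0,0,5,0],[0,0,0,0,0,0]]
  ]
}}

```text
time: 5.42
ee_pos: [0.5319, 0.1987, 0.1276]
eef_rot: [-0.602, 0.37, -0.372, 0.602]
ft_force: [7.9, -1.7, -4.0]
width: 0.0358
```

```bash
python3 -c "
from h import *
st();c=snap('wrist','w4')
cv2.imwrite('pics/w4c.png',cv2.resize(c['pixels'][150:330,180:380],None,fx=3,fy=3))
"
```

```text
t 5.4167 p [0.5319 0.1987 0.1276] yaw -63.302598190646314 tilt [ 0.0016 -1.      0.002 ] F [ 7.9485 -1.728  -4.0492] T [-0.3682 -1.5782 -0.0539] w 0.03580180324902086 j [ 0.1023  0.3495 -0.6478  1.7077  0.2292  1.1589 -1.7133]
```

View pics/w4c.png

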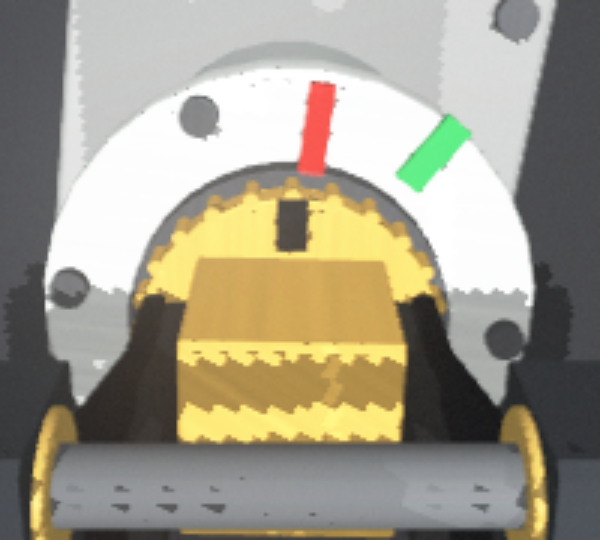

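Call:
{"api": "arm_command", "payload": {
  "targets": [
    [[0,0,0,0,2.5,0],[0,0,0,0,2.5,0],[0,0,0,0,2.5,0],[0,0,0,0,1.5,0],[0,0,0,0,0,0]]
  ]
}}

```text
time: 5.88
ee_pos: [0.5315, 0.1984, 0.1276]
eef_rot: [0.572, -0.415, 0.417, -0.572]
ft_force: [5.6, -4.3, -0.7]
width: 0.036
```

```bash
python3 -c "
from h import *
st();c=snap('wrist','w5')
cv2.imwrite('pics/w5c.png',cv2.resize(c['pixels'][150:330,180:380],None,fx=3,fy=3))
"
```

```text
t 5.8833 p [0.5315 0.1984 0.1276] yaw -72.00624976851113 tilt [ 0.0022 -1.      0.0011] F [ 5.5522 -4.2883 -0.6733] T [-0.8788 -1.0354  0.7211] w 0.03601071437712374 j [ 0.0832  0.3441 -0.624   1.7089  0.2195  1.158  -1.8582]
```

View pics/w5c.png

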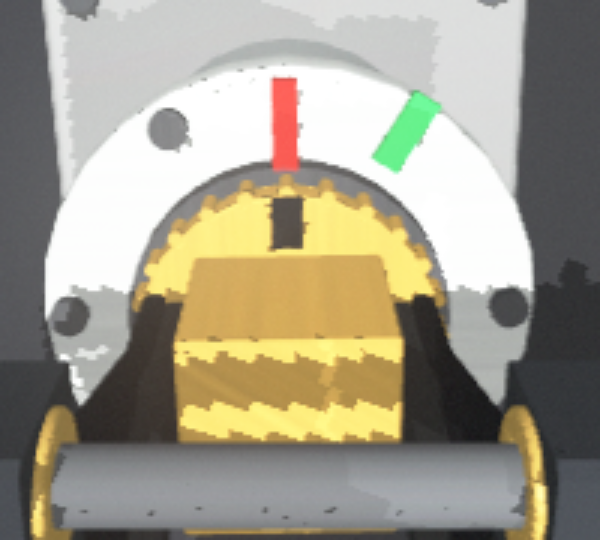

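Call:
{"api": "arm_command", "payload": {
  "targets": [
    [[0,0,0,0,0,0],[0,0,0,0,0,0],[0,0,0,0,0,0],[0,-0.01,0,0,0,0],[0,-0.025,0,0,0,0],[0,-0.04,0,0,0,0],[0,-0.04,0,0,0,0],[0,-0.025,0,0,0,0]]
  ],
  "hand": 1
}}

```text
time: 6.6
ee_pos: [0.5308, 0.2007, 0.2725]
eef_rot: [-0.571, 0.414, -0.416, 0.574]
ft_force: [0.9, 0.5, 0.6]
width: 0.0804
```

```bash
python3 -c "
from h import *
st();c=snap('wrist','w6')
cv2.imwrite('pics/w6c.png',cv2.resize(c['pixels'][80:280,180:380],None,fx=3,fy=3,interpolation=cv2.INTER_CUBIC))
plan([(.53,-.186,.22,23)],[14])
"
```

```text
t 6.6 p [0.5308 0.2007 0.2725] yaw -71.85701394867773 tilt [-0.0003 -1.      0.004 ] F [0.9268 0.4969 0.59  ] T [ 0.0192 -0.0368 -0.0506] w 0.08042698289559753 j [ 0.1031  0.2386 -0.6456  1.5162  0.1447  1.4309 -1.8026]
start [0.5321 0.2013 0.2765] -71.87047098881237 tilt [-0.0001 -1.      0.0094]
[0.0262, 0.004, -0.0088, -0.54, -6.78, 0.03]
[0.025, 0.004, -0.0118, 0.0, -6.78, 0.0]
[0.0235, 0.004, -0.0147, 0.0, -6.78, 0.0]
[0.0216, 0.004, -0.0173, 0.0, -6.78, 0.0]
[0.0194, 0.004, -0.0197, 0.0, -6.78, 0.0]
[0.0169, 0.004, -0.0219, 0.0, -6.78, 0.0]
[0.0142, 0.004, -0.0237, 0.0, -6.78, 0.0]
[0.0113, 0.004, -0.0252, 0.0, -6.78, 0.0]
[0.0082, 0.004, -0.0264, 0.0, -6.78, 0.0]
[0.0051, 0.004, -0.0272, 0.0, -6.78, 0.0]
[0.0018, 0.004, -0.0276, 0.0, -6.78, 0.0]
[-0.0014, 0.004, -0.0276, 0.0, -6.78, 0.0]
[-0.0047, 0.004, -0.0273, 0.0, -6.78, 0.0]
[-0.0079, 0.004, -0.0265, 0.0, -6.78, 0.0]
```

View pics/w6c.png

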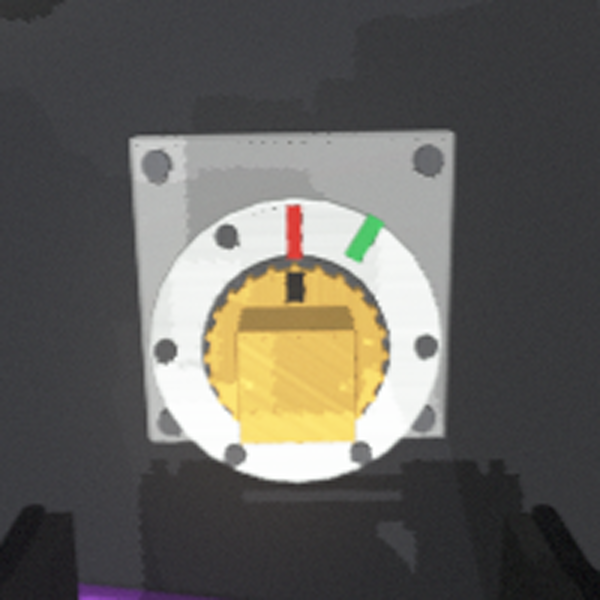

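```bash
python3 -c "
from h import *
c=snap('wrist')
f=lambda p:np.array(p)/3+np.array([180,80])-.33
n=onz(c,f([(238,331),(356,334),(355,444),(241,442)]),.157);print(n,n.mean(0))
e=np.roll(n,-1,0)-n;print(np.degrees(np.arctan2(e[:,1],e[:,0]))%90, np.linalg.norm(e,axis=1))
L=onz(c,f([(296,340)]),.107)[0];print(L)
for p,z in (((294,232),.11),((365,238),.107),((294,287),.121)):
  d=onz(c,f([p]),z)[0]-n.mean(0);print(np.degrees(np.arctan2(d[1],d[0])))
st()
"
```

```text
[[0.5427 0.2206 0.157 ]
 [0.5531 0.1862 0.157 ]
 [0.5193 0.1746 0.157 ]
 [0.5087 0.209  0.157 ]] [0.5309 0.1976 0.157 ]
[16.7116 18.9003 17.1395 18.8136] [0.036  0.0357 0.036  0.0359]
[0.534  0.1987 0.107 ]
19.447047289928992
-12.743030611357936
20.358943933520017
t 6.7 p [0.5319 0.2012 0.2735] yaw -71.87136082005057 tilt [-0.0002 -1.      0.0081] F [ 0.466   0.0379 -0.3265] T [-0.0059  0.002  -0.0213] w 0.08485037952178727 j [ 0.103   0.2379 -0.6458  1.515   0.1453  1.4288 -1.8031]
```

Call:
{"api": "arm_command", "payload": {
  "targets": [
    [[0.026,0.004,-0.009,0,-6.8,0],[0.025,0.004,-0.012,0,-6.8,0],[0.024,0.004,-0.015,0,-6.8,0],[0.022,0.004,-0.017,0,-6.8,0],[0.019,0.004,-0.02,0,-6.8,0],[0.017,0.004,-0.022,0,-6.8,0],[0.014,0.004,-0.024,0,-6.8,0],[0.011,0.004,-0.025,0,-6.8,0],[0.008,0.004,-0.026,0,-6.8,0],[0.005,0.004,-0.027,0,-6.8,0],[0.002,0.004,-0.028,0,-6.8,0],[-0.001,0.004,-0.028,0,-6.8,0]]
  ]
}}

```text
time: 7.7
ee_pos: [0.5283, -0.1339, 0.2195]
eef_rot: [-0.704, -0.062, 0.062, 0.704]
ft_force: [0.5, 0.1, 0.3]
width: 0.0869
```

Call:
{"api": "arm_command", "payload": {
  "targets": [
    [[-0.005,0.004,-0.027,0,-6.8,0],[-0.008,0,-0.02,0,-6.8,0],[0,0,0,0,0,0],[0,0,0,0,0,0]]
  ]
}}

```text
time: 8.03
ee_pos: [0.5258, -0.1827, 0.2153]
eef_rot: [-0.692, -0.141, 0.142, 0.693]
ft_force: [0.2, 1.4, -0.1]
width: 0.087
```

```bash
python3 -c "
from h import *
c=snap('wrist','w7');st()
u=proj(c,[.53,-.186,.06])[0];print(u);crop(c,u[0],u[1],130,3,'w7c')
"
```

```text
t 8.0833 p [ 0.5262 -0.1813  0.2155] yaw 23.186947723172906 tilt [ 0.     -1.      0.0008] F [1.1005 0.0906 0.2216] T [ 0.0552 -0.1307  0.0115] w 0.08709053595664003 j [ 0.7193  0.2306 -0.5423  1.6317  0.1216  1.3137  0.5624]
[278.0493 199.9109]
w7c origin 148 69 scale 3
```

View pics/w7c.png

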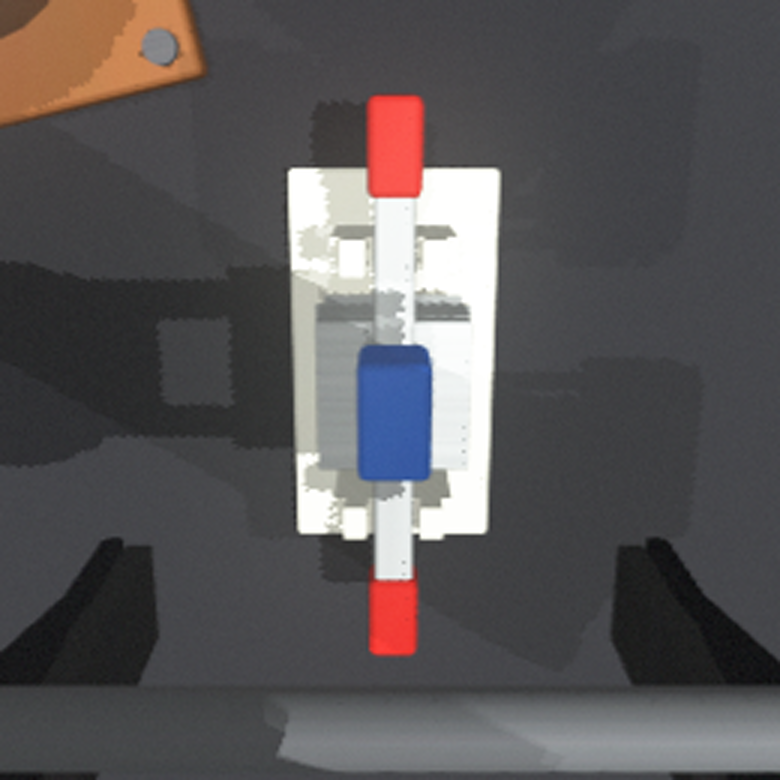

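```bash
python3 -c "
from h import *
c=snap('wrist')
f=lambda p:np.array(p)/3+np.array([148,69])-.33
e=onz(c,f([(395,146),(393,617)]),.064);print(e,e.mean(0),np.linalg.norm(e[1]-e[0]),np.degrees(np.arctan2(*(e[0]-e[1])[[1,0]])))
h=onz(c,f([(359,362),(432,362),(431,478),(359,478)]),.09);print(h,h.mean(0))
st()
h=h.mean(0)
for z in (.13,.075): plan([(h[0],h[1],z,23.2)],[1])
"
```

```text
[[ 0.4989 -0.1085  0.064 ]
 [ 0.5647 -0.262   0.064 ]] [ 0.5318 -0.1852  0.064 ] 0.1670445887992763 113.20071071551315
[[ 0.5137 -0.1715  0.09  ]
 [ 0.5346 -0.1626  0.09  ]
 [ 0.55   -0.1978  0.09  ]
 [ 0.5287 -0.207   0.09  ]] [ 0.5318 -0.1847  0.09  ]
t 8.1333 p [ 0.5265 -0.1805  0.2156] yaw 23.26342643399969 tilt [ 0.0002 -1.      0.0006] F [0.1238 0.6995 0.3935] T [-0.013  -0.1283 -0.0069] w 0.08713703108620861 j [ 0.7185  0.2303 -0.5429  1.6318  0.1216  1.3137  0.5623]
start [ 0.5265 -0.1805  0.2156] 23.26342643399969 tilt [ 0.0002 -1.      0.0006]
[0.0032, 0.0856, -0.006, -0.03, 0.06, 0.01]
start [ 0.5265 -0.1805  0.2156] 23.26342643399969 tilt [ 0.0002 -1.      0.0006]
[0.0032, 0.1406, -0.006, -0.03, 0.06, 0.01]
```

Call:
{"api": "arm_command", "payload": {
  "targets": [
    [[0.003,0.01,-0.005,0,0,0],[0,0.03,0,0,0,0],[0,0.035,0,0,0,0],[0,0.035,0,0,0,0],[0,0.025,0,0,0,0],[0,0.017,0,0,0,0],[0,0,0,0,0,0],[0,0,0,0,0,0]]
  ]
}}

```text
time: 8.8
ee_pos: [0.531, -0.1841, 0.0629]
eef_rot: [-0.692, -0.143, 0.144, 0.693]
ft_force: [-0.2, -0.2, -0.4]
width: 0.0871
```

```bash
python3 -c "
from h import *
st();c=snap('wrist','w8')
"
```

```text
t 8.8 p [ 0.531  -0.1841  0.0629] yaw 23.35310365930658 tilt [-0.0009 -1.      0.0015] F [-0.1653 -0.1683 -0.4485] T [-0.0118 -0.1291  0.0527] w 0.08709424679343906 j [ 0.6846  0.3907 -0.5145  1.7819  0.2198  1.0278  0.4954]
```

View pics/w8.png

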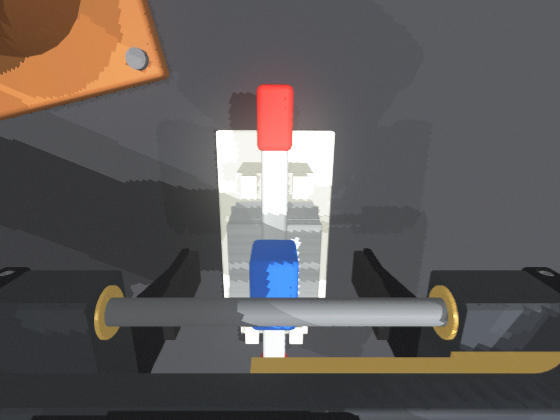

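Call:
{"api": "arm_command", "payload": {
  "targets": [
    [[0,0,0,0,0,0],[0,0,0,0,0,0],[0,0,0,0,0,0],[0,0,0,0,0,0],[0,0,0,0,0,0],[0,0,0,0,0,0],[0,0,0,0,0,0],[0,0,0,0,0,0],[0,0,0,0,0,0],[0,0,0,0,0,0],[0,0,0,0,0,0],[0,0,0,0,0,0]]
  ],
  "hand": 0,
  "grip_force": 40
}}

```text
time: 9.85
ee_pos: [0.5309, -0.1853, 0.0635]
eef_rot: [0.693, 0.143, -0.143, -0.693]
ft_force: [-2.1, -1.5, 1.4]
width: 0.024
```

Call:
{"api": "arm_command", "payload": {
  "targets": [
    [[0,0,0,0,0,0],[0,0,0,0,0,0]]
  ]
}}

```text
time: 10.02
ee_pos: [0.531, -0.1852, 0.0635]
eef_rot: [0.693, 0.143, -0.143, -0.693]
ft_force: [-1.1, -0.1, 1.0]
width: 0.024
```

```bash
python3 -c "
from h import *
st()
"
```

```text
t 10.0167 p [ 0.531  -0.1852  0.0635] yaw 23.28958695181408 tilt [-0.0003 -1.     -0.    ] F [-1.1215 -0.0632  1.0397] T [-0.0929  0.131  -0.0452] w 0.02397598255545204 j [ 0.6859  0.3896 -0.514   1.7818  0.2201  1.0275  0.4959]
```

```bash
python3 -c "
from h import *
plan([(.531,-.185,.24,23.3),(.531,.198,.24,18.2)],[1,12])
"
```

```text
start [ 0.531  -0.1852  0.0635] 23.28958695181408 tilt [-0.0003 -1.     -0.    ]
[0.0001, -0.1765, 0.0002, 0.0, -0.01, -0.02]
[0.0126, 0.0, 0.0293, 0.0, 0.43, 0.0]
[0.0124, 0.0, 0.0294, 0.0, 0.42, 0.0]
[0.0122, 0.0, 0.0295, 0.0, 0.43, 0.0]
[0.012, 0.0, 0.0296, 0.0, 0.42, 0.0]
[0.0117, 0.0, 0.0297, 0.0, 0.43, 0.0]
[0.0115, 0.0, 0.0298, 0.0, 0.42, 0.0]
[0.0113, 0.0, 0.0298, 0.0, 0.43, 0.0]
[0.0111, 0.0, 0.0299, 0.0, 0.42, 0.0]
[0.0109, 0.0, 0.03, 0.0, 0.43, 0.0]
[0.0106, 0.0, 0.0301, 0.0, 0.42, 0.0]
[0.0104, 0.0, 0.0302, 0.0, 0.42, 0.0]
[0.0102, 0.0, 0.0302, 0.0, 0.42, 0.0]
```

Call:
{"api": "arm_command", "payload": {
  "targets": [
    [[0,-0.008,0,0,0,0],[0,-0.016,0,0,0,0],[0,-0.025,0,0,0,0],[0,-0.035,0,0,0,0],[0,-0.035,0,0,0,0],[0,-0.03,0,0,0,0],[0,-0.02,0,0,0,0],[0,-0.008,0,0,0,0],[0,0,0,0,0,0]]
  ]
}}

```text
time: 10.77
ee_pos: [0.5318, -0.1851, 0.2422]
eef_rot: [0.693, 0.144, -0.142, -0.692]
ft_force: [-0.4, -0.2, -4.3]
width: 0.024
```

```bash
python3 -c "
from h import *
st();c=snap('wrist','w9')
"
```

```text
t 10.7667 p [ 0.5318 -0.1851  0.2422] yaw 23.309726852505598 tilt [ 0.002 -1.    -0.002] F [-0.3838 -0.2194 -4.3063] T [ 0.0141 -0.1198 -0.0106] w 0.02398925057511416 j [ 0.7196  0.2274 -0.5429  1.5788  0.1198  1.3659  0.5708]
```

View pics/w9.png

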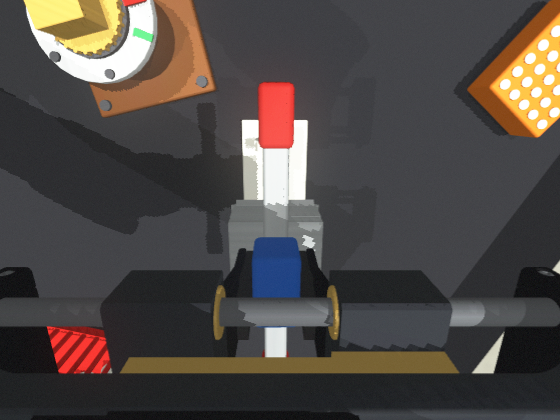

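Call:
{"api": "arm_command", "payload": {
  "targets": [
    [[0.005,0,0.013,0,0.4,0],[0.012,0,0.029,0,0.4,0],[0.012,0,0.03,0,0.4,0],[0.012,0,0.03,0,0.4,0],[0.012,0,0.03,0,0.4,0],[0.012,0,0.03,0,0.4,0],[0.011,0,0.03,0,0.4,0],[0.011,0,0.03,0,0.4,0],[0.011,0,0.03,0,0.4,0],[0.011,0,0.03,0,0.4,0],[0.011,0,0.03,0,0.4,0],[0.01,0,0.03,0,0.4,0]]
  ]
}}

```text
time: 11.82
ee_pos: [0.5288, 0.1819, 0.2381]
eef_rot: [0.698, 0.112, -0.115, -0.698]
ft_force: [1.0, -0.4, -4.8]
width: 0.0239
```

Call:
{"api": "arm_command", "payload": {
  "targets": [
    [[0.006,0,0.02,0,0.3,0],[0,0,0,0,0,0],[0,0,0,0,0,0],[0,0,0,0,0,0]]
  ]
}}

```text
time: 12.15
ee_pos: [0.5288, 0.2007, 0.2387]
eef_rot: [0.698, 0.111, -0.113, -0.698]
ft_force: [-0.4, -0.9, -4.6]
width: 0.0237
```

```bash
python3 -c "
from h import *
st();plan([(.531,.198,.24,18.2)],[1])
c=snap('top');crop(c,266,211,50,6,'t10');d=snap('scene');crop(d,293,225,60,6,'s10')
c=snap('wrist','w10')
I=[cv2.resize(cv2.imread(f'pics/{n}.png'),(400,400)) for n in ('t10','s10')];cv2.imwrite('pics/m10.png',np.hstack(I))
"
```

```text
t 12.15 p [0.5288 0.2007 0.2387] yaw 18.185991146635246 tilt [-0.0028 -1.     -0.0003] F [-0.4058 -0.9448 -4.5861] T [-0.0432 -0.143  -0.0534] w 0.02369077910718519 j [ 0.2069  0.283  -0.7793  1.5632  0.2008  1.3811 -0.2736]
start [0.5288 0.2007 0.2387] 18.185991146635246 tilt [-0.0028 -1.     -0.0003]
[0.0012, -0.0013, -0.0032, 0.02, -0.01, -0.16]
t10 origin 216 161 scale 6
s10 origin 233 165 scale 6
```

View pics/m10.png

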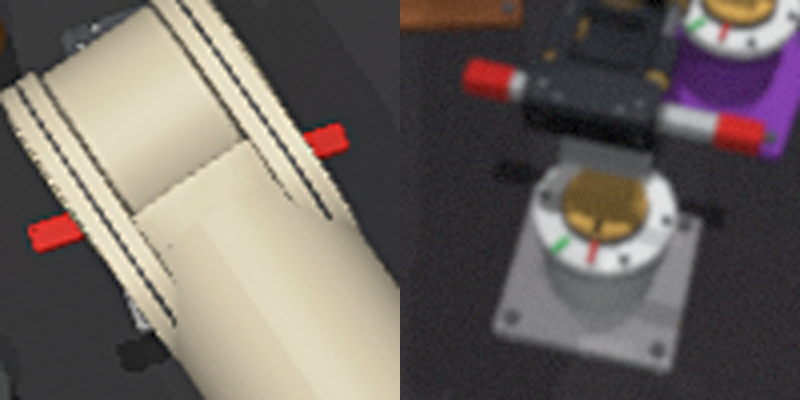

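View pics/w10.png

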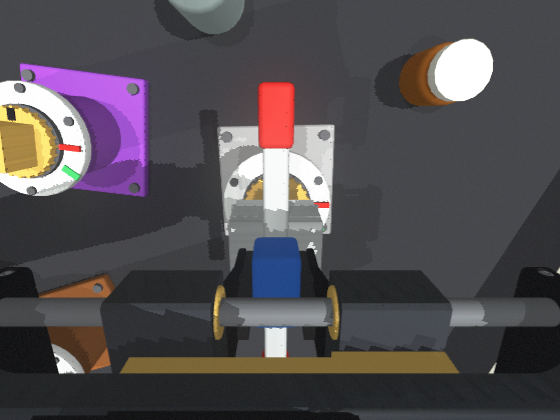

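```bash
python3 -c "
from h import *
c=snap('top')
I=c['pixels'][161:261,216:316].astype(int)
m=(I[...,2]>150)&(I[...,1]<80)&(I[...,0]<80)
n,lab,stt,cen=cv2.connectedComponentsWithStats(m.astype(np.uint8));print(stt,cen)
f=lambda p:np.array(p)/4+np.array([216,161])-.375
e=onz(c,f([(33,239),(345,136)]),.236);print(e,e.mean(0),np.linalg.norm(e[1]-e[0]),np.degrees(np.arctan2(*(e[0]-e[1])[[1,0]])))
st()
"
```

```text
[[   0    0  100  100 9861]
 [  76   31   11    8   58]
 [   7   53   14    9   81]] [[49.6107 49.5257]
 [81.569  34.3103]
 [13.0617 57.2469]]
[[0.4978 0.2927 0.236 ]
 [0.5581 0.1044 0.236 ]] [0.5279 0.1986 0.236 ] 0.19770520875595177 107.76868306559967
t 12.35 p [0.5295 0.2004 0.2401] yaw 18.097695328788 tilt [-0.0006 -1.     -0.0005] F [ 0.6403 -0.7111 -4.5553] T [ 0.0229 -0.1304  0.0151] w 0.023702052968596416 j [ 0.208   0.2815 -0.7795  1.5617  0.2005  1.3814 -0.2739]
```

Call:
{"api": "arm_command", "payload": {
  "targets": [
    [[0.0015,0,-0.002,0,0,0],[0,0.015,0,0,0,0],[0,0.017,0,0,0,0],[0,0.006,0,0,0,0],[0,0.006,0,0,0,0],[0,0.006,0,0,0,0],[0,0,0,0,0,0]]
  ]
}}

```text
time: 12.93
ee_pos: [0.5311, 0.1999, 0.1898]
eef_rot: [0.698, 0.111, -0.112, -0.698]
ft_force: [0.1, -1.4, -4.5]
width: 0.0241
```

```bash
python3 -c "
from h import *
st()
"
```

```text
t 12.9333 p [0.5311 0.1999 0.1898] yaw 18.18822725899748 tilt [-0.0009 -1.     -0.0001] F [ 0.0546 -1.4057 -4.5051] T [-0.0121 -0.0767 -0.029 ] w 0.024050260553639354 j [ 0.2003  0.3195 -0.7705  1.6289  0.2297  1.2878 -0.2922]
```

Call:
{"api": "arm_command", "payload": {
  "targets": [
    [[0,0.005,0,0,0,0],[0,0.004,0,0,0,0],[0,0.003,0,0,0,0],[0,0.003,0,0,0,0],[0,0,0,0,0,0]]
  ]
}}

```text
time: 13.35
ee_pos: [0.5312, 0.2001, 0.1749]
eef_rot: [0.698, 0.112, -0.112, -0.698]
ft_force: [0.3, -0.1, -4.2]
width: 0.0234
```

```bash
python3 -c "
from h import *
st()
"
```

```text
t 13.35 p [0.5312 0.2001 0.1749] yaw 18.196050393599503 tilt [-0.0005 -1.     -0.0001] F [ 0.3039 -0.1461 -4.2404] T [-0.0354 -0.1236  0.0007] w 0.023433111996995937 j [ 0.1967  0.3317 -0.7672  1.6479  0.2397  1.2597 -0.2997]
```

Call:
{"api": "arm_command", "payload": {
  "targets": [
    [[0,0.002,0,0,0,0],[0,0.002,0,0,0,0],[0,0,0,0,0,0]]
  ]
}}

```text
time: 13.6
ee_pos: [0.5316, 0.2004, 0.1725]
eef_rot: [0.698, 0.112, -0.111, -0.698]
ft_force: [-4.1, -1.3, 4.2]
width: 0.024
```

```bash
python3 -c "
from h import *
st();d=snap('scene');crop(d,293,225,60,8,'s11')
"
```

```text
t 13.6 p [0.5316 0.2004 0.1725] yaw 18.19771840741318 tilt [ 0.0009 -1.     -0.0005] F [-4.1028 -1.3165  4.1897] T [-0.3406  0.6135  0.0014] w 0.024024909175535864 j [ 0.1958  0.3338 -0.7668  1.6509  0.2422  1.2541 -0.3017]
s11 origin 233 165 scale 8
```

View pics/s11.png

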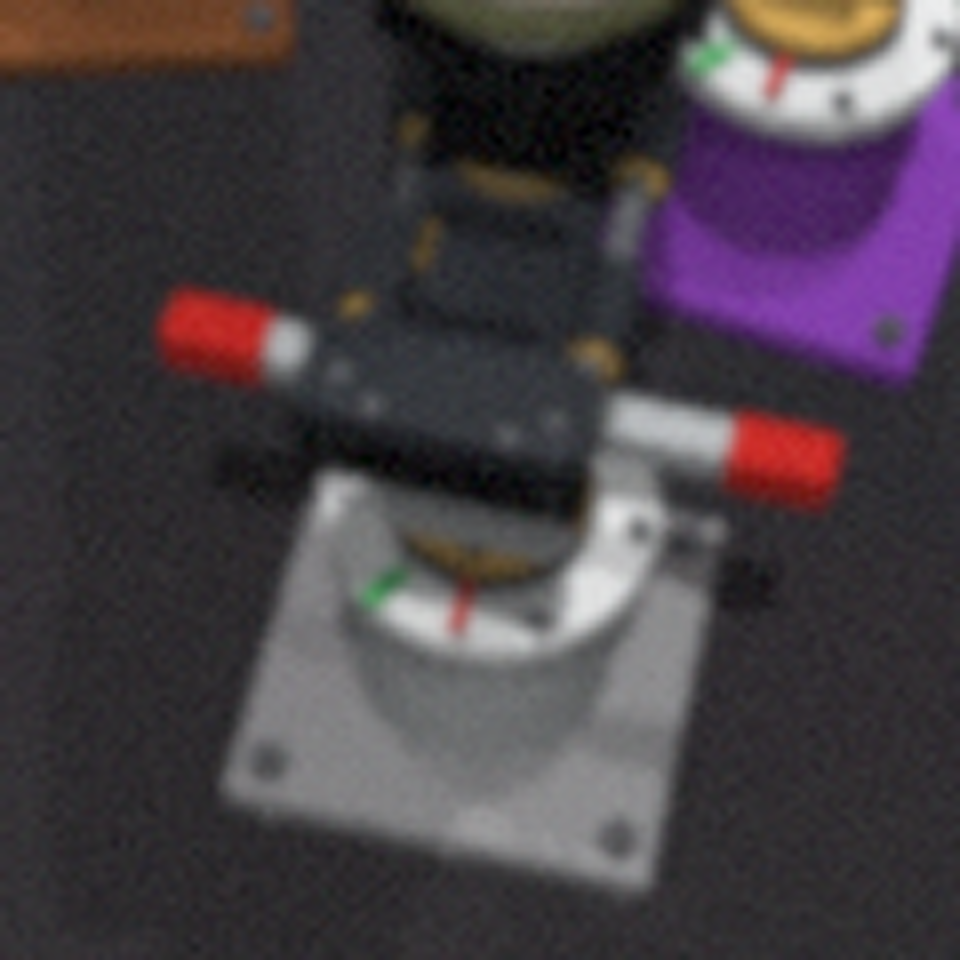

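Call:
{"api": "arm_command", "payload": {
  "targets": [
    [[0,0,0,0,0,0],[0,0,0,0,0,0],[0,0,0,0,0,0],[0,0,0,0,0,0],[0,-0.01,0,0,0,0],[0,-0.025,0,0,0,0],[0,-0.03,0,0,0,0],[0,-0.03,-0.01,0,0,0],[0,-0.005,-0.02,0,0,0],[0,0,-0.03,0,0,0],[0,0,-0.024,0,0,0],[0,0,0,0,0,0]]
  ],
  "hand": 1
}}

```text
time: 14.65
ee_pos: [0.5596, 0.1144, 0.2721]
eef_rot: [0.699, 0.11, -0.109, -0.698]
ft_force: [0.6, -0.3, -0.3]
width: 0.086
```

```bash
python3 -c "
from h import *
st();c=snap('wrist','w12');d=snap('scene');crop(d,293,225,60,8,'s12')
"
```

```text
t 14.65 p [0.5596 0.1144 0.2721] yaw 17.782189139376637 tilt [ 0.0004 -1.     -0.0025] F [ 0.5562 -0.2827 -0.3089] T [-0.0399 -0.1181 -0.0355] w 0.0859518661406347 j [ 0.3249  0.2672 -0.7334  1.5006  0.1817  1.4423 -0.1037]
s12 origin 233 165 scale 8
```

View pics/w12.png

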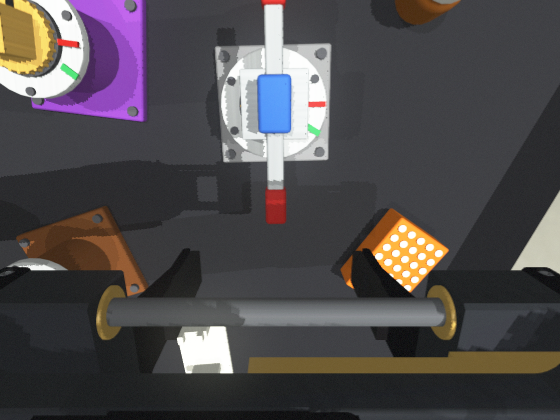

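View pics/s12.png

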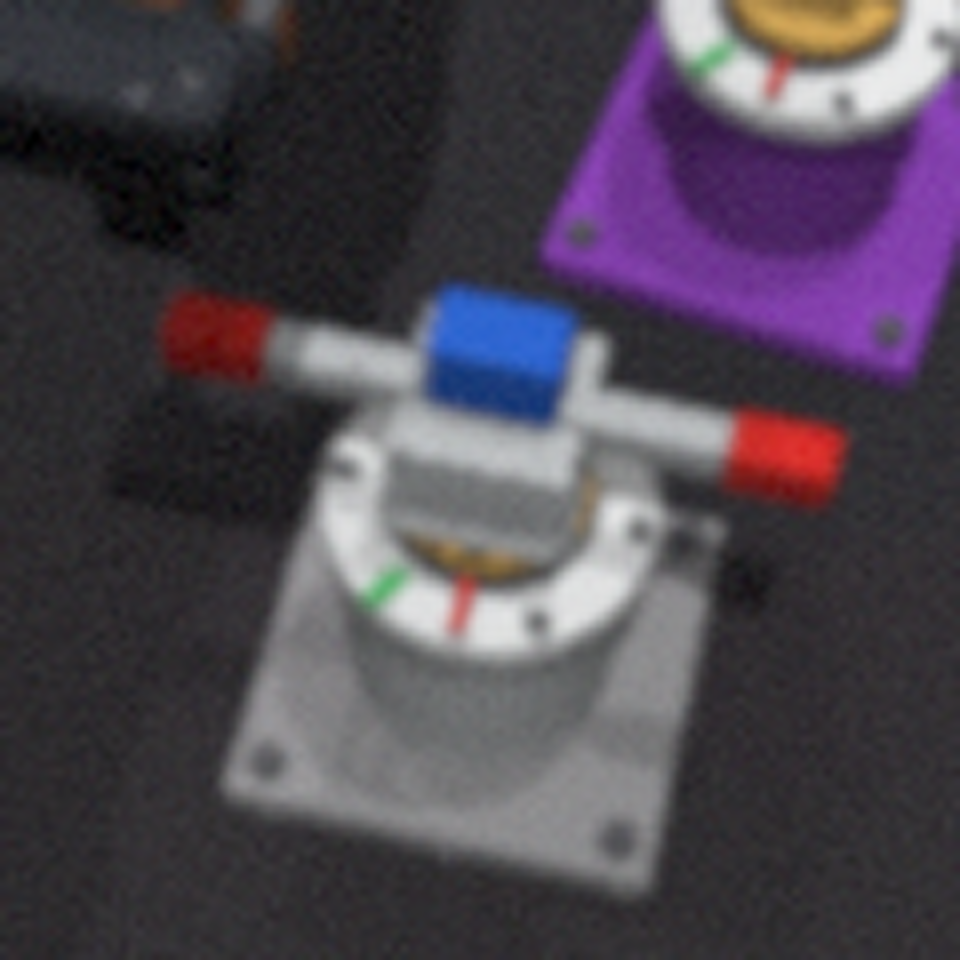

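```bash
python3 -c "
from h import *
c=snap('wrist')
e=onz(c,[(276,206)],.173);h=onz(c,[(275,104)],.199);print(e,h)
print(proj(c,[[.531+.084*np.cos(np.radians(-72)),.198+.084*np.sin(np.radians(-72)),.173],[.531,.198,.199]]))
plan([(e[0][0],e[0][1],.148,18)],[1])
"
```

```text
[[0.5566 0.1249 0.173 ]] [[0.5302 0.2033 0.199 ]]
[[273.8911 213.2785]
 [273.8182 111.8906]]
start [0.5575 0.1209 0.2721] 18.193931228042533 tilt [ 0.0006 -1.      0.0004]
[0.0004, 0.1241, 0.0041, -0.02, 0.19, 0.03]
```

Call:
{"api": "arm_command", "payload": {
  "targets": [
    [[0,0.015,-0.003,0,0,0],[0,0.035,0,0,0,0],[0,0.035,0,0,0,0],[0,0.025,0,0,0,0],[0,0.014,0,0,0,0],[0,0,0,0,0,0],[0,0,0,0,0,0]]
  ]
}}

```text
time: 15.38
ee_pos: [0.5581, 0.1188, 0.1479]
eef_rot: [-0.698, -0.112, 0.113, 0.698]
ft_force: [-0.3, 0.0, 1.0]
width: 0.0869
```

```bash
python3 -c "
from h import *
st();c=snap('wrist','w13')
"
```

```text
t 15.3833 p [0.5581 0.1188 0.1479] yaw 18.3000491502544 tilt [-0.0005 -1.      0.0006] F [-0.2825  0.0465  0.9633] T [-0.0182 -0.1455  0.0097] w 0.08694589966559398 j [ 0.3058  0.3531 -0.7188  1.6736  0.2453  1.2081 -0.1509]
```

View pics/w13.png

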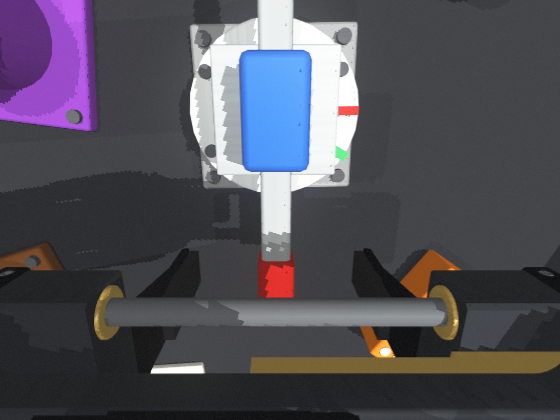

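Call:
{"api": "arm_command", "payload": {
  "targets": [
    [[0,0,0,0,0,0],[0,0,0,0,0,0],[0,0,0,0,0,0],[0,0,0,0,0,0],[0,0,0,0,0,0],[0,0,0,0,0,0],[0,0,0,0,0,0],[0,0,0,0,0,0],[0,0,0,0,0,0],[0,0,0,0,0,0],[0,0,0,0,0,0],[0,0,0,0,0,0]]
  ],
  "hand": 0,
  "grip_force": 40
}}

```text
time: 16.43
ee_pos: [0.5585, 0.1175, 0.1475]
eef_rot: [0.698, 0.112, -0.112, -0.698]
ft_force: [-0.6, 0.8, 0.0]
width: 0.0177
```

Call:
{"api": "arm_command", "payload": {
  "targets": [
    [[0,0,0,0,0,0],[0,0,0,0,0,0],[0,0,0,0,0,0]]
  ]
}}

```text
time: 16.68
ee_pos: [0.5585, 0.1175, 0.1475]
eef_rot: [0.698, 0.112, -0.112, -0.698]
ft_force: [0.1, -0.3, 0.1]
width: 0.0176
```

```bash
python3 -c "
from h import *
st();s=readout.read_state()
C=np.array([.531,.198]);p=np.array(s['ee_pos'])[:2];d=p-C;a0=np.degrees(np.arctan2(d[1],d[0]));rr=np.hypot(*d);print(a0,rr)
# arc rows: tool yaw follows
for st_ in (2,3,4):
  a=np.radians(st_);y=np.radians(yaw(Ro.from_quat(s['eef_rot']).as_matrix()))
  th=np.radians(a0);dp=rr*np.array([np.cos(th-a)-np.cos(th),np.sin(th-a)-np.sin(th)])
  print(st_,'tool x',dp@[np.cos(y),np.sin(y)],'tool z',dp@[-np.sin(y),np.cos(y)])
"
```

```text
t 16.6833 p [0.5585 0.1175 0.1475] yaw 18.19856011726544 tilt [ 0.     -1.     -0.0001] F [ 0.1459 -0.3069  0.07  ] T [-0.0269 -0.0863  0.0964] w 0.01763413244911954 j [ 0.3069  0.353  -0.7177  1.6741  0.2459  1.207  -0.1509]
-71.11790280356169 0.08505382792804374
2 tool x -0.002968742663708584 tool z 1.639748226494796e-05
3 tool x -0.004452447215480635 tool z 6.3451517190719e-05
4 tool x -0.005935104585720939 tool z 0.0001363926004294229
```

Call:
{"api": "arm_command", "payload": {
  "targets": [
    [[-0.0044,0,0.0001,0,3,0],[-0.0044,0,0.0001,0,3,0],[-0.0044,0,0.0001,0,3,0],[-0.0044,0,0.0001,0,3,0],[-0.0044,0,0.0001,0,3,0],[-0.0044,0,0.0001,0,3,0],[-0.0044,0,0.0001,0,3,0],[-0.0044,0,0.0001,0,3,0],[0,0,0,0,0,0]]
  ]
}}

```text
time: 17.43
ee_pos: [0.524, 0.1137, 0.1478]
eef_rot: [0.706, -0.036, 0.037, -0.706]
ft_force: [3.4, -0.0, -1.9]
width: 0.0175
```

```bash
cat > q.py <<'E'
from h import *
import sys
st();c=snap('wrist',sys.argv[1])
s=c['s'];d=np.array(s['ee_pos'])[:2]-[.531,.198];print('bar',np.degrees(np.arctan2(d[1],d[0])),np.hypot(*d))
for nm,a in (('red0',18.5),):
    pass
# measure marks by colour
I=c['pixels'];H=cv2.cvtColor(I,cv2.COLOR_BGR2HSV)
u=proj(c,[.531,.198,.107])[0]
yy,xx=np.mgrid[:420,:560]
near=np.hypot(xx-u[0],yy-u[1])<110
for nm,m,z in (('red',((H[...,0]<6)|(H[...,0]>174))&(H[...,1]>150)&(H[...,2]>60),.11),('green',(H[...,0]>55)&(H[...,0]<90)&(H[...,1]>100),.107)):
    n,lab,stt,cen=cv2.connectedComponentsWithStats((m&near).astype(np.uint8))
    for i in range(1,n):
        if stt[i,4]>15:
            p=onz(c,[cen[i]],z)[0];d=p[:2]-[.531,.198];print(nm,cen[i],stt[i,4],'r',np.hypot(*d),'ang',np.degrees(np.arctan2(d[1],d[0])))
v=I[:260,100:460];cv2.imwrite(f'pics/{sys.argv[1]}c.png',cv2.resize(v,None,fx=2,fy=2,interpolation=cv2.INTER_CUBIC))
E
python3 q.py w14
```

```text
t 17.4333 p [0.524  0.1137 0.1478] yaw -5.869933957227487 tilt [ 0.0018 -1.     -0.0004] F [ 3.3873 -0.0291 -1.9383] T [-0.0629 -0.9098  0.7587] w 0.01751250708185338 j [ 0.2916  0.2604 -0.6737  1.7653  0.1762  1.1751 -0.5362]
bar -94.71925677661089 0.08461252453835837
red [344.9227  97.3351] 194 r 0.04353287825389364 ang 3.2407219381472214
green [345.1055 119.4609] 256 r 0.04496949653117229 ang -13.288479620059105
```

View pics/w14c.png

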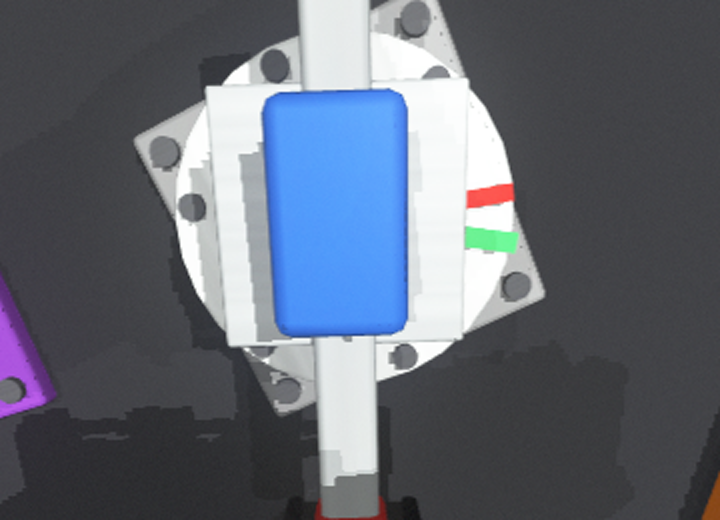

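Call:
{"api": "arm_command", "payload": {
  "targets": [
    [[-0.0044,0,0.0001,0,3,0],[-0.0044,0,0.0001,0,3,0],[-0.0044,0,0.0001,0,3,0],[-0.0044,0,0.0001,0,3,0],[-0.0044,0,0.0001,0,3,0],[0,0,0,0,0,0],[0,0,0,0,0,0]]
  ]
}}

```text
time: 18.07
ee_pos: [0.5026, 0.1181, 0.1476]
eef_rot: [0.696, -0.127, 0.127, -0.695]
ft_force: [0.9, -2.8, -0.6]
width: 0.0177
```

```bash
python3 q.py w15
```

```text
t 18.0667 p [0.5026 0.1181 0.1476] yaw -20.641494780846266 tilt [ 0.0004 -1.     -0.0008] F [ 0.8972 -2.8309 -0.6069] T [-0.7939 -0.5002  0.7455] w 0.017701309597219318 j [ 0.2711  0.2111 -0.6542  1.8139  0.1402  1.1632 -0.7884]
bar -109.54857543575051 0.08478165510897696
red [345.0632  97.7421] 190 r 0.04341579038896109 ang -12.01107402423437
green [350.275 101.7  ] 80 r 0.04705163290109327 ang -15.311427143064561
```

View pics/w15c.png

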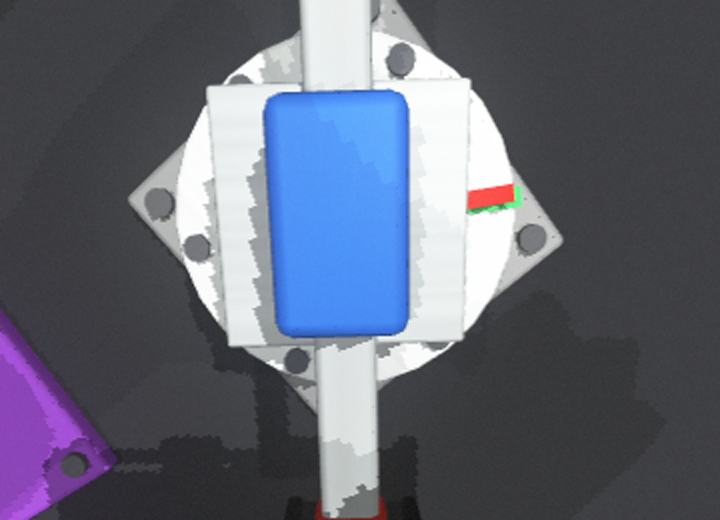

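Call:
{"api": "arm_command", "payload": {
  "targets": [
    [[-0.0022,0,0,0,1.5,0],[0,0,0,0,0,0],[0,0,0,0,0,0],[0,0,0,0,0,0]]
  ]
}}

```text
time: 18.45
ee_pos: [0.5008, 0.1188, 0.1476]
eef_rot: [0.694, -0.136, 0.136, -0.694]
ft_force: [2.4, -4.2, -0.0]
width: 0.0177
```

```bash
python3 q.py w16
```

```text
t 18.45 p [0.5008 0.1188 0.1476] yaw -22.22047927047784 tilt [ 0.0005 -1.     -0.0005] F [ 2.3592 -4.227  -0.0186] T [-1.1161 -0.7054  0.8411] w 0.017672020838370973 j [ 0.2688  0.2067 -0.6525  1.8181  0.137   1.1618 -0.8159]
bar -110.87234006457051 0.0847742446517705
red [344.267  97.267] 191 r 0.04336331983378482 ang -13.1810830371641
green [357.8065  95.5806] 31 r 0.05211140680053207 ang -13.518994131021257
```

View pics/w16c.png

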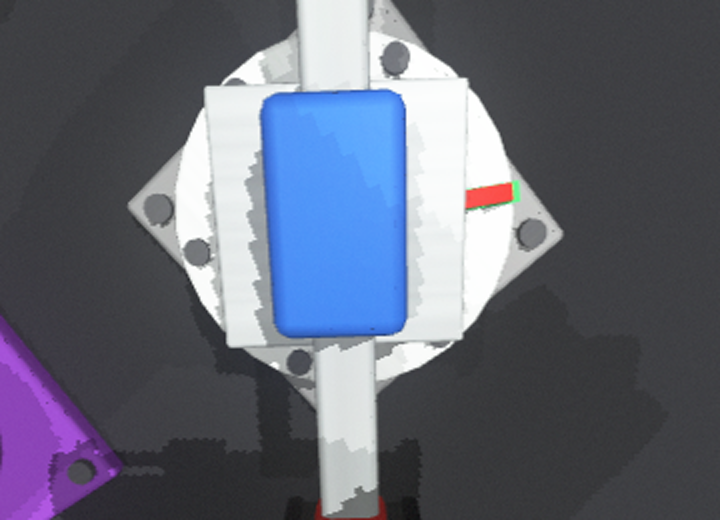

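Call:
{"api": "arm_command", "payload": {
  "targets": [
    [[0,0,0,0,0,0],[0,0,0,0,0,0],[0,0,0,0,0,0],[0,0,0,0,0,0],[0,0,0,0,0,0],[0,0,0,0,0,0],[0,-0.015,0,0,0,0],[0,-0.03,0,0,0,0],[0,-0.04,0,0,0,0],[0,-0.03,0,0,0,0],[0,-0.01,0,0,0,0],[0,0,0,0,0,0]]
  ],
  "hand": 1
}}

```text
time: 19.5
ee_pos: [0.5015, 0.1201, 0.2754]
eef_rot: [-0.693, 0.135, -0.138, 0.694]
ft_force: [0.9, -0.8, -0.1]
width: 0.085
```

```bash
python3 q.py w17; python3 -c "
from h import *
c=snap('scene','s17')
crop(c,293,225,60,8,'s17c')
cv2.imwrite('pics/t17.png',snap('top')['pixels'])"
```

```text
t 19.5 p [0.5015 0.1201 0.2754] yaw -22.287106455877993 tilt [ 0.0041 -1.      0.0024] F [ 0.8982 -0.7501 -0.1348] T [-0.0423 -0.0515 -0.0046] w 0.08499870158701439 j [ 0.2908  0.1094 -0.6576  1.6387  0.0687  1.4119 -0.7635]
bar -110.75632400011229 0.08329937848139136
red [264.9338   8.6309] 317 r 0.08873361906580134 ang 72.0432333626778
red [314.0116 104.6744] 86 r 0.04118902582496749 ang -13.148669146007169
red [277.9518 207.9314] 539 r 0.09946127915048057 ang -109.02641199967022
s17c origin 233 165 scale 8
```

View pics/w17c.png

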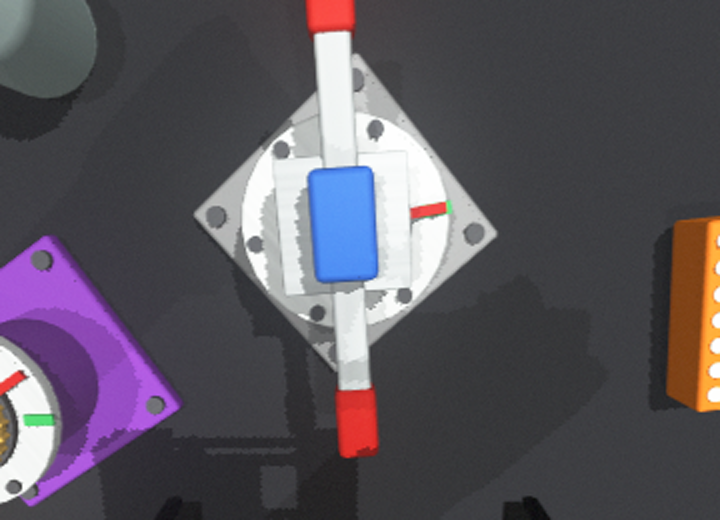

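View pics/s17c.png

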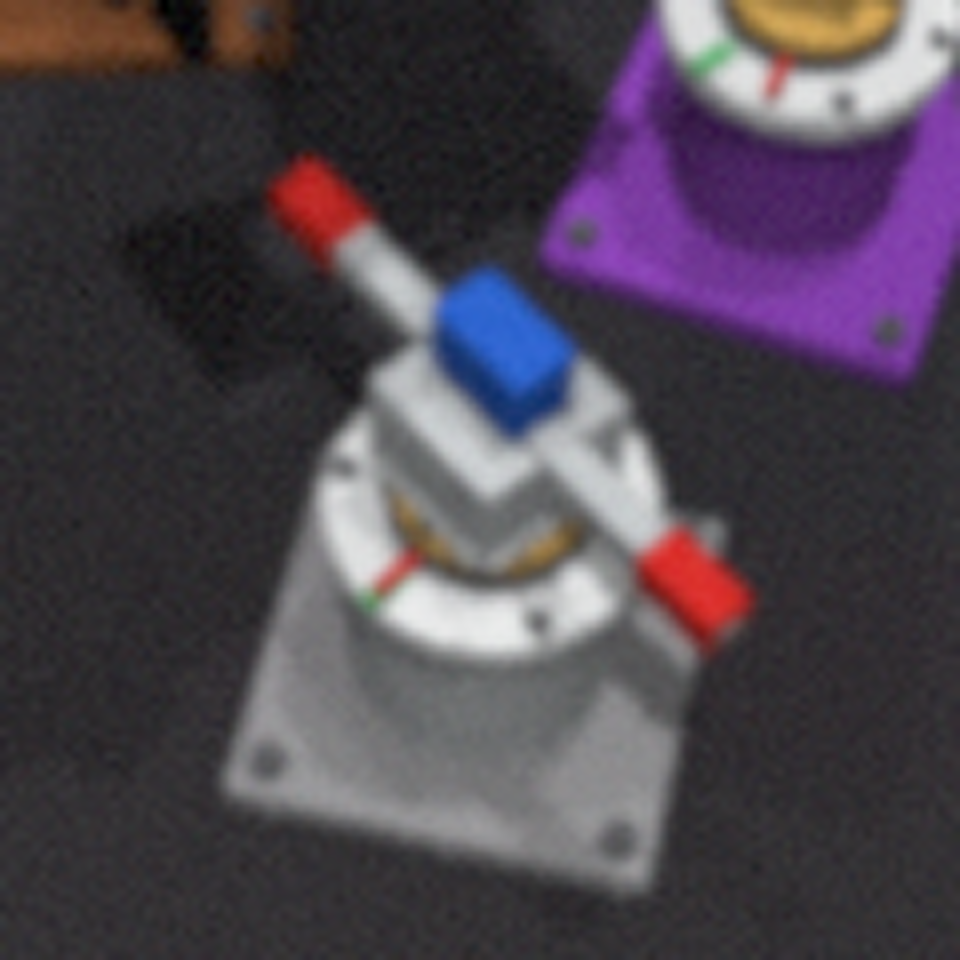

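View pics/s17.png

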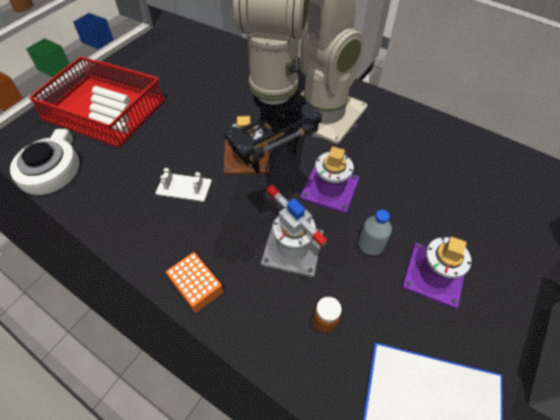

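```bash
python3 -c "
from h import *
r.close_job();st()"
```

```text
the job is handed in; nothing more can be done
the job is handed in; nothing more can be done
```

The vessel is closed, and I handed the job in at about 19.6 s of the 58 s allowed.

**What I did**
- **Nut:** I turned the brass nut on the grey steel vessel about 64° clockwise with the fingers. It reached its stop at 0.7 N m, with the black mark at the red pointer.
- **Wrench on:** I took the tee wrench by its blue hub, set it fully down on the nut (first contact at the expected height) and let go.
- **Tightening:** I took it again by one red bar end and pulled it clockwise, about 40° in all including the play.

**Last checks**
- **Pointer:** the red pointer covers the green mark. It measured −13.1° against −13.3° for the green mark, and read the same after I let go of the wrench.
- **Wrench and gripper:** the wrench is still seated on the nut, and the gripper is open and clear of everything.
- **Bottle, jar and tip box:** in the scene picture they look to be where they were at the start. I compared by eye and did not measure them.
- **Disagreements:** position estimates differed by only 1–2 mm between cameras, which is within the calibration. One reading differed by about 6 mm because the arm was still settling, so I corrected for it.

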